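# Register a T-shaped blank in the assembly jig

## Task

Lift the T-shaped wooden blank out of its plywood cradle by its stem, set it down flat on the bare bench and let go, then take it again by its crossbar and lay it in the metal assembly jig, stem in the channel between the blue cheeks. Push it fully home so that both its shoulders bear on the front of the cheeks and the left end of its crossbar bears on the blue side stop. Leave the black tape roll, the flux bottle and the orange clamp alone.

Things in the scene. Friction and masses are not known exactly. Their poses are not given: they have to be found in the camera images.
- tee: Loose T-shaped brown hardwood blank, brass dots, about 0.14 kg, 32 mm thick, lying flat. Crossbar 130 mm along y, 34 mm wide (x -34 to 0 mm); stem 34 mm wide along +x, x 0 to 95 mm. Origin on the underside, mid shoulder line (where stem leaves crossbar); z up. The crossbar's back face (x = 0) beside the stem forms the two shoulders. Centre of mass x = +10 mm. Both broad faces alike; either may be up.
- tee_mid (a point): Point of the blank straight above its origin, at half its thickness (x 0, y 0, z 16 mm in its frame). On the jig the blank slides freely at 1 to 2 N; the stops are rigid.
- tee_shoulder_l (a point): Point on the blank's left shoulder face, at half thickness (x 0, y +55, z 16 mm in its frame).
- tee_shoulder_r (a point): Point on the blank's right shoulder face, at half thickness (x 0, y -55, z 16 mm in its frame). Beside the stem, on either side (17 to 65 mm from the centreline), the crossbar can be gripped from above across its 34 mm width.
- cradle: Fixed plywood cradle where the blank starts; frame parallel to the blank's within 0.6 deg, origin on the bench 8 mm below the blank's (1 mm play). Floor 8 mm thick, x -52 to 34, y -75 to 75 mm. Walls up to z = 40 mm, level with the blank's top: front wall x -52 to -38 mm; back wall x 4 to 34 mm with a 44 mm gap for the stem. 4 mm play round the crossbar: no room for fingers.
- cradle_out (a point): Point of the cradle at x = 34, y = 0, z = 24 mm in its frame: where the stem comes out of the back wall's gap. The next 61 mm of stem (cradle x 34 to 95 mm) stand free, underside 8 mm above the bare bench, and can be gripped from above across the 34 mm width.
- jig: Fixed jig: aluminium base plate 10 mm thick, x -94 to 106, y -83 to 93 mm; blue blocks up to z = 40 mm. Origin on the bench; axes are those of the seated blank (x from open front into channel, y left, z up), whose origin then lies at x 0, y 0, z 10 mm. Cheeks x 0 to 70 mm, front faces in plane x = 0: left y 21 to 85, right y -75 to -39 mm; the 60 mm channel between is open above and at the far end.
- jig_stop (a point): Middle of the blue side stop's face, jig frame x -28, y 65, z 25 mm. The face looks to -y and spans x -55 to 0 mm, z 10 to 40 mm; the left end (+y) of the seated crossbar bears on it.
- jig_lip (a point): Top of the dark front lip, jig frame x -87, y 0, z 15 mm. The lip is 5 mm high above the base plate and 6 mm thick (x -90 to -84 mm), y -80 to 70 mm. Between lip and cheeks lies the bay, 84 mm deep, for the crossbar. The blank can be pushed from the front over the lip, and from the bay's right side (-y), which is open.
- tape: Roll of black tape, 53 mm across, 19 mm high; bystander. Origin under its centre.
- flux: White flux bottle with a red cap, 42 mm across, 100 mm high; bystander. Origin under its centre.
- clamp: Orange spring clamp lying on its side, 59 x 121 x 26 mm, 121 mm along its y; bystander. Origin under its centre.
Mind the look-alikes: they are no part of the job. Of the things that look like the tee, the larger one is meant.

How it is judged:
On the way:
1. the blank lies flat on the bare bench, let go (height (world z) of tee_mid between 0.013 and 0.019 m and angle between the z axis of tee and the z axis of jig, either way round below 0.05 rad and contact force between the fingers and tee below 0.1 N and linear speed of tee below 0.02 m/s), for 0.2 s.
At the end, for the whole second after the job is handed in: The blank lies flat on the jig's base plate (within 3 mm of height and 0.05 rad), stem in the channel, both shoulder points within 2.5 mm of the cheeks' front plane and the crossbar's end within 2.5 mm of the side stop, at rest and let go (x of each of tee_shoulder_l, tee_shoulder_r in the frame of jig above -0.0025 m and x of tee_mid in the frame of jig below 0.003 m and y of tee_mid in the frame of jig between -0.0025 and 0.003 m and z of tee_mid in the frame of jig between 0.023 and 0.029 m and angle between the z axis of tee and the z axis of jig, either way round below 0.05 rad and linear speed of tee below 0.01 m/s); the robot touches nothing.
It fails at once if the roll of black tape is moved more than 30 mm (distance of tape from where it was at the start of the episode above 0.03 m).
It fails at once if the flux bottle is moved more than 30 mm (distance of flux from where it was at the start of the episode above 0.03 m).
It fails at once if the orange spring clamp is moved more than 30 mm (distance of clamp from where it was at the start of the episode above 0.03 m).
It also fails if it takes over 72 s, if anything falls off the work surface, if the arm or the gripper's body presses on something with over 40 N, if the wrist force passes 120 N, or if a joint passes its speed limit or range.

## Robot

A 6-joint arm with a two-finger parallel gripper is mounted at the origin on the work surface; the furniture and walls round the work are solid. World frame = base frame: x ahead of the robot, y to its left, z up, the work surface at z = 0. Lengths are in m, angles in rad, forces in N, time in s.
With the tool pointing down it reaches from about 0.35 to 0.775 m from the base axis. Payload 5.5 kg.
Tool frame: the origin (TCP) lies at the very end of the fingers, on their centre line; the grasp point (between the pads) lies env.hold_point_z behind it (env.hold_point_z is the distance from the TCP to the grasp point, in m); z points along the fingers, y is the line along which they close (so a half turn about z gives the same grasp; the last joint's range is limited). The gripper opens to 85 mm and grips with 20 to 120 N. Pads are 22 mm wide; open, the fingers measure 114 mm over their backs; the gripper's body (76 mm by 85 mm) begins 54 mm behind the grasp point. The pads swing forward as they close: fully open they stand 13 mm farther back than shut.
Start: joints at [-0.14, 0.313, 0.046, 1.304, 0, 1.431], TCP at [0.575, -0, 0.231] pointing down, gripper open.
Joint ranges: [-2.76, 2.76], [-0.86, 1.69], [-1.03, 1.26], [-2.2, 2.34], [-1.47, 1.5], [-3.14, 3.14]. Speed limits (rad/s): [2.57, 2.57, 3.14, 3.14, 3.14, 3.14].

## Interface

Orientations are given as a unit quaternion [w, x, y, z].
In Python, from workcell import env gives the robot as it stands.
- The arm moves only by the tool carry_out, never from a script. Its argument "steps" is a list of rows, each a list of 3 entries, a list of its own where there are three numbers: the turn, a rotation vector about the tool's x, y, z in degrees, then the shift along the tool's x, y, z in cm, then the closure in counts, from 0 (fully open) to 255 (shut). A call has exactly 8 rows; each row is the pose to reach, as a shift and turn from the pose commanded when the call began, along the tool's axes at that moment; what a row does not reach only later rows make up. A row lasts 1/8 s, in which the tool goes at most 62.5 mm and 10.7 degrees, less where a joint would pass 70% of its speed; a pose out of reach is approached as far as the arm can. A call with a gripper value outside its range is refused whole. The fingers move at their own pace and stop on an object; "force" is the grip in N (left out, the last holds). Time passes only in rows, so rows that repeat a pose let the fingers close, or fill a call up. It gives the time, the measured TCP pose, the force, the opening and the grip force at its end, in the units of the state.
- env.get_state(): the state, without advancing time (a new reading comes with each control period).
- env.read_camera(name): name is "scene" or "side" or "wrist"; returns (picture, depth): 384x512x3 uint8, red, green, blue; 384x512 float32, m along the optical axis (not along the pixel's ray), 0 where there is no reading.
- env.get_calibration(name): a dict with "fx", "fy", "cx", "cy" (pixels), "origin" and "orientation" of the camera in the world. Camera axes: x right, y up, looking along -z (the intrinsics and any distortion apply to the point x, -y, -z); pixel columns grow to the right and rows downward; lengths in m; the calibration is good to about 2 mm. A picture is of the moment at which its call begins: read the wrist's pose just before it. get_calibration takes no time and is no camera call; for the wrist camera it gives the pose at the moment of the call.
- env.hand_in(): hands the job in; it is judged then, once.
The state is a dict: "clock": time; "joint_pos": joint angles; "qvel": joint speeds; "tau": joint torques, N m; "tcp_pos": TCP position; "orientation": TCP orientation; "wrist_force": force on the tool from outside, world axes, zero at the start; "ft_torque": the same for the moment, N m; "finger_gap": finger opening in m; "grip_force": force on a finger pad.
Only numpy, scipy, OpenCV 4.12 (cv2) and the standard library are available. Lean on these libraries where they do the work, as an engineer would, in place of code of your own. Each camera call takes 0.05 s, during which the arm holds its last target. There are 200 camera calls.

## Working session

There is one attempt and no reset: what is moved stays moved. The work goes in short steps, Python scripts to look and compute and a tool call to move; the robot and the scene stay as the last step left them, time stands still between calls to the robot, and variables do not carry over. Pictures are saved under pics/ and viewed, at most 10 in all, crops included, and the job is handed in when it is done.

Besides the shell and the picture viewer there is one more tool, called after "Call:" as name(argument=value, ...) on one line, values as JSON. carry_out: Moves the arm, as the interface text tells. Its arguments: {"type":"object","properties":{"steps":{"type":"array","items":{"type":"array"}},"force":{"type":"number"}},"required":["steps"]}

```bash
ls; mkdir -p pics; cat > h.py <<'E'
import numpy as np, cv2
from scipy.spatial.transform import Rotation as R
from workcell import env
def rot(q): return R.from_quat([q[1],q[2],q[3],q[0]]).as_matrix()
def cloud(name):
    c=env.get_calibration(name); im,d=env.read_camera(name)
    v,u=np.mgrid[0:384,0:512]
    P=np.stack([(u-c['cx'])/c['fx']*d,-(v-c['cy'])/c['fy']*d,-d],-1)
    W=P@rot(c['orientation']).T+np.array(c['origin'])
    W[d==0]=np.nan
    return im,W,c
def save(im,f,s=1.5): cv2.imwrite(f,cv2.resize(im[...,::-1],None,fx=s,fy=s,interpolation=cv2.INTER_CUBIC))
E
python3 - <<'E'
from h import *
for n in ['scene','side']:
    im,W,c=cloud(n); save(im,f'pics/{n}0.png'); np.savez(f'{n}0.npz',im=im,W=W); print(c)
print(env.hold_point_z, env.get_state())
E
```

```text
pics
{'fx': 427.65790743438265, 'fy': 427.65790743438265, 'cx': 262.6385125079125, 'cy': 193.30488286860094, 'origin': array([-0.30166079, -0.73920669,  0.67492964]), 'orientation': array([ 0.77652009,  0.45370914, -0.21292527, -0.38187354])}
{'fx': 353.80957601388286, 'fy': 353.80957601388286, 'cx': 256.45841754508916, 'cy': 194.02745464360552, 'origin': array([ 0.4290669 , -0.91931334,  0.50952401]), 'orientation': array([ 0.84530117,  0.52780958, -0.03588768, -0.07480008])}
0.0187 {'clock': 0.1, 'joint_pos': array([-1.39589609e-01,  3.13961709e-01,  4.51319647e-02,  1.30360110e+00,
       -1.39451476e-05,  1.43122291e+00]), 'qvel': array([-0.00043547, -0.00060054,  0.00282949, -0.00111611,  0.00092413,
        0.000555  ]), 'tau': array([ 3.58776997e-03, -4.81727242e+01,  2.99244744e+01,  1.27543980e-02,
       -1.12281841e-04,  1.60051752e-05]), 'tcp_pos': array([5.74563120e-01, 5.35017695e-05, 2.30493426e-01]), 'orientation': array([-6.48473935e-04,  7.07112266e-01,  7.07100824e-01, -4.97436638e-04]), 'wrist_force': array([-0.33337904,  0.31215812, -0.43519961]), 'ft_torque': array([-0.00909628, -0.00768553, -0.02836707]), 'grip_force': 0.0, 'finger_gap': 0.08531840619384083}
```

View pics/scene0.png

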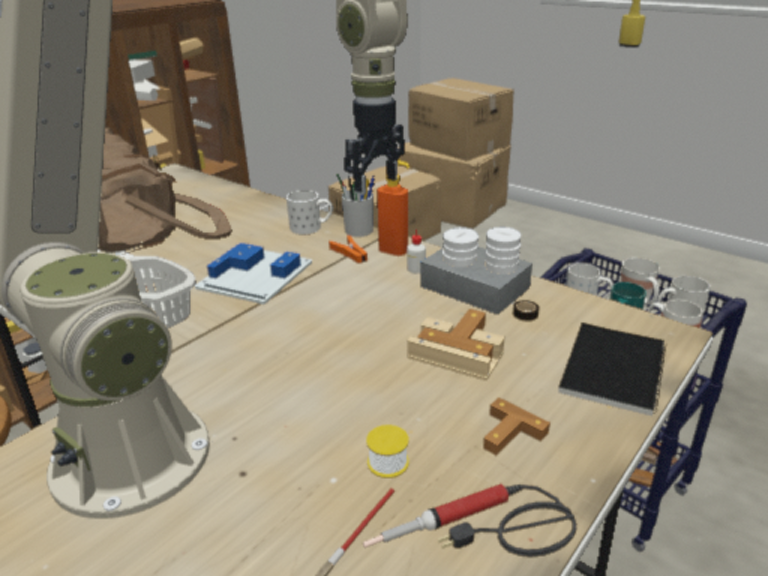

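View pics/side0.png

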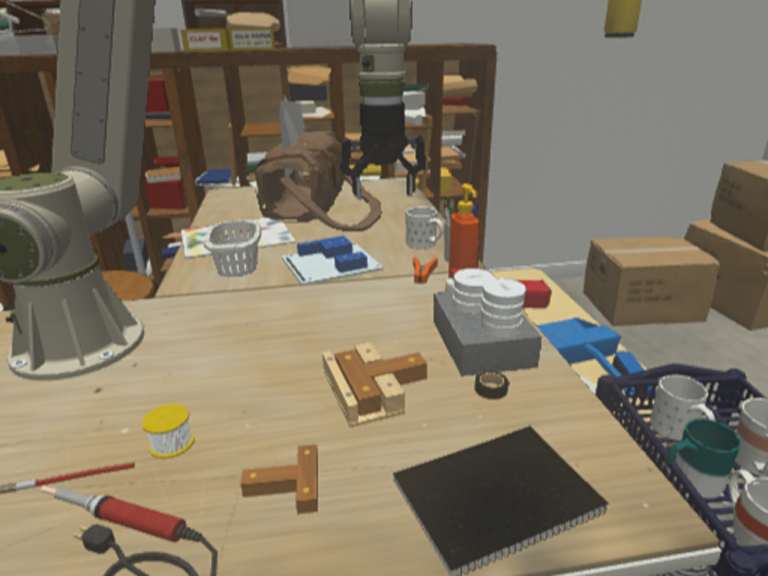

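The scene picture shows the look-alikes. The blank in the plywood cradle is at about (460,335) in scene and (380,370) in side. A smaller loose tee lies at (517,423) in scene and (285,480) in side. The larger one in the cradle is meant. The jig, with blue blocks on a light plate, is at (255,270). The tape is at (526,310), the flux at (416,255) and the clamp at (348,247). A grey block with white cups stands behind the cradle.

```bash
cat > fit.py <<'E'
from h import *
from scipy.optimize import minimize
def outside(p,boxes):
    d=[np.hypot(np.maximum(0,np.maximum(b[0]-p[:,0],p[:,0]-b[1])),np.maximum(0,np.maximum(b[2]-p[:,1],p[:,1]-b[3]))) for b in boxes]
    return np.min(d,0)
TEE=[(-.034,0,-.065,.065),(-.034,.095,-.017,.017)]
JIG=[(0,.07,.021,.085),(0,.07,-.075,-.039),(-.055,0,.065,.085)]
def fit(P,boxes,yaws=np.arange(-180,180,30)):
    best=None
    c0=np.mean([[(b[0]+b[1])/2,(b[2]+b[3])/2] for b in boxes],0)
    def cost(v):
        c,s=np.cos(v[2]),np.sin(v[2]); q=(P-v[:2])@np.array([[c,-s],[s,c]])
        return np.mean(np.minimum(outside(q,boxes),.03)**2)*1e6
    for y in np.radians(yaws):
        c,s=np.cos(y),np.sin(y); x0=P.mean(0)-np.array([[c,-s],[s,c]])@c0
        r=minimize(cost,[*x0,y],method='Nelder-Mead',options=dict(xatol=1e-5,fatol=1e-5,maxiter=2000,initial_simplex=[[*x0,y],[x0[0]+.02,x0[1],y],[x0[0],x0[1]+.02,y],[*x0,y+.3]]))
        if best is None or r.fun<best.fun: best=r
    return best.x[:2].round(4),np.degrees(best.x[2]).round(2),round(best.fun,3)
def brown(im):
    h=cv2.cvtColor(im,cv2.COLOR_RGB2HSV); return (h[...,0]<18)&(h[...,1]>120)&(h[...,2]>60)
def blue(im):
    h=cv2.cvtColor(im,cv2.COLOR_RGB2HSV); return (h[...,0]>100)&(h[...,0]<125)&(h[...,1]>130)
E
python3 - <<'E'
from fit import *
def at(W,u,v,r=1): 
    a=W[v-r:v+r+1,u-r:u+r+1].reshape(-1,3); return np.nanmedian(a,0).round(3)
for n in ['scene','side']:
    f=np.load(n+'0.npz'); im,W=f['im'],f['W']; z=W[...,2]
    if n=='scene': pts=dict(tee=(307,223),decoy=(345,282),jig=(170,190),tape=(351,203),flux=(277,172),fluxcap=(277,158),clamp=(232,166),grey=(310,188),cup=(306,158),cup2=(335,156),soap=(262,150),yel=(258,293),mug=(203,140))
    else: pts=dict(tee=(245,255),decoy=(193,318),jig=(220,175),tape=(327,256),clamp=(283,180),grey=(325,222),soap=(309,160),mug=(282,150))
    print(n,{k:at(W,*v).tolist() for k,v in pts.items()})
    t=at(W,*pts['tee']); j=at(W,*pts['jig'])
    m=brown(im)&(abs(z-.04)<.008)&(np.hypot(W[...,0]-t[0],W[...,1]-t[1])<.16)
    print('tee',m.sum(),np.nanmedian(z[m]),fit(W[m][:,:2],TEE))
    m=blue(im)&(abs(z-.04)<.006)&(np.hypot(W[...,0]-j[0],W[...,1]-j[1])<.2)
    print('jig',m.sum(),np.nanmedian(z[m]),fit(W[m][:,:2],JIG))
f=np.load('scene0.npz'); save(f['im'][170:330,150:400],'pics/crop.png',3)
E
```

```text
scene {'tee': [0.508, -0.241, 0.041], 'decoy': [0.383, -0.424, 0.022], 'jig': [0.442, 0.236, 0.01], 'tape': [0.71, -0.265, 0.014], 'flux': [0.701, 0.002, 0.039], 'fluxcap': [0.713, 0.012, 0.082], 'clamp': [0.675, 0.176, 0.021], 'grey': [0.659, -0.152, 0.049], 'cup': [0.704, -0.105, 0.118], 'cup2': [0.734, -0.187, 0.136], 'soap': [0.744, 0.096, 0.077], 'yel': [0.217, -0.306, 0.045], 'mug': [0.705, 0.342, 0.066]}
tee 565 0.04011551881573183 (array([ 0.5029, -0.239 ]), np.float64(11.77), np.float64(0.006))
jig 339 0.03973449322274969 (array([0.4757, 0.2718]), np.float64(14.11), np.float64(0.015))
side {'tee': [0.502, -0.271, 0.039], 'decoy': [0.385, -0.422, 0.021], 'jig': [0.484, 0.273, 0.008], 'tape': [0.701, -0.258, -0.001], 'clamp': [0.692, 0.152, 0.021], 'grey': [0.71, -0.206, 0.061], 'soap': [0.754, 0.078, 0.116], 'mug': [0.728, 0.332, 0.065]}
tee 865 0.038378545796845354 (array([ 0.5047, -0.2386]), np.float64(11.1), np.float64(0.258))
jig 160 0.03769497525806784 (array([0.4806, 0.272 ]), np.float64(13.94), np.float64(0.0))
```

View pics/crop.png

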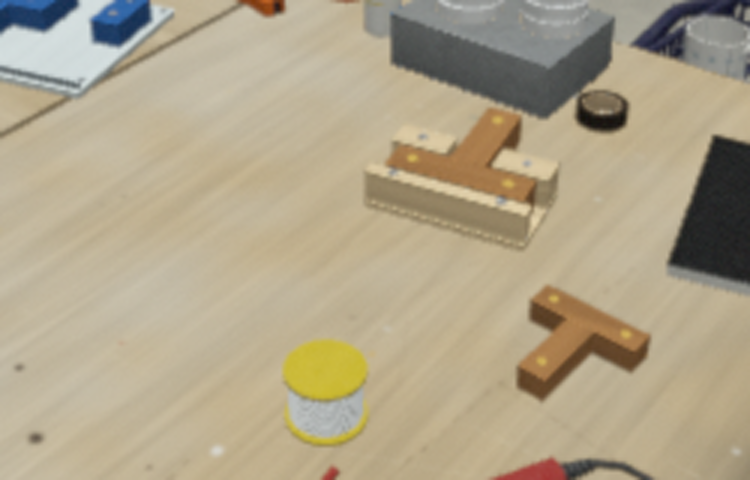

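The crop confirms the choice. The blank in the cradle has its crossbar between the plywood walls and its stem pointing away toward the grey block. The loose tee at lower right is smaller, with its top at 22 mm, so it is the decoy. Both cameras agree on the poses to within a few mm, and heights are as expected at 40 mm.

```bash
cat > mv.py <<'E'
from h import *
# target: TCP world xyz, heading (deg) of tool y in world, tool down. prints turn(deg), shift(cm) in tool axes
def go(p,head):
    s=env.get_state(); M=rot(s['orientation'])
    a=np.radians(head); y=np.array([np.cos(a),np.sin(a),0]); z=np.array([0,0,-1.]); T=np.stack([np.cross(y,z),y,z],1)
    print('turn',np.degrees(R.from_matrix(M.T@T).as_rotvec()).round(1),'shift',(M.T@(np.array(p)-s['tcp_pos'])*100).round(2))
def tee_pt(o,yaw,x,y=0):
    a=np.radians(yaw); return np.array([o[0]+x*np.cos(a)-y*np.sin(a),o[1]+x*np.sin(a)+y*np.cos(a)])
E
python3 - <<'E'
from mv import *
f=np.load('scene0.npz');W=f['W']
m=(W[...,2]>.03)&(W[...,0]>.6)&(W[...,0]<.85)&(W[...,1]<-.02)&(W[...,1]>-.3)&(W[...,2]<.2)
print(np.nanmin(W[m],0),np.nanmax(W[m],0)); k=m&(W[...,2]>.075); print(np.nanmin(W[k],0))
p=tee_pt((.503,-.239),11.8,.066); print(p); go([*p,.18],11.8-90)
E
```

```text
[ 0.65290774 -0.2318567   0.03005762] [ 0.79293652 -0.03831769  0.13861363]
[ 0.67495341 -0.22362951  0.07507019]
[ 0.56760525 -0.22550326]
turn [-0.1  0.1 78.2] shift [-22.56  -0.69   5.05]
```

Call:
carry_out(steps=[[[0,0,10],[-3,0,0],0],[[0,0,20],[-7,-0.2,0.5],0],[[0,0,30],[-11,-0.4,1.5],0],[[0,0,40],[-15,-0.5,2.5],0],[[0,0,50],[-18.5,-0.6,3.5],0],[[0,0,60],[-21,-0.7,4.5],0],[[0,0,70],[-22.5,-0.7,5],0],[[0,0,78.2],[-22.5,-0.7,5],0]])

```text
clock: 1.1
tcp_pos: [0.5673, -0.2261, 0.1799]
orientation: [-0.001, 0.995, 0.099, -0.001]
wrist_force: [0.8, 1.0, -0.5]
finger_gap: 0.0855
grip_force: 0.0
```

```bash
cat > look.py <<'E'
import sys
from fit import *; from mv import *
def look(name,f,boxes,mask,zt,c0,r,tol=.006):
    im,W,c=cloud(name)
    if f: save(im,f)
    z=W[...,2]; m=mask(im)&(abs(z-zt)<tol)&(np.hypot(W[...,0]-c0[0],W[...,1]-c0[1])<r)
    print(name,m.sum(),np.nanmedian(z[m]) if m.any() else None, fit(W[m][:,:2],boxes,np.arange(-30,60,15)) if m.sum()>20 else '')
E
python3 - <<'E'
from look import *
print(env.get_state()['tcp_pos'],env.get_state()['joint_pos'])
look('wrist','pics/w1.png',TEE,brown,.04,(.53,-.235),.15,.008)
E
```

```text
[ 0.56725258 -0.22613152  0.17985991] [-5.10644403e-01  4.02255954e-01  4.83729488e-02  1.21912758e+00
 -1.50229967e-04  2.43195868e+00]
wrist 6176 0.03983833026196279 (array([ 0.5032, -0.237 ]), np.float64(10.8), np.float64(0.284))
```

View pics/w1.png

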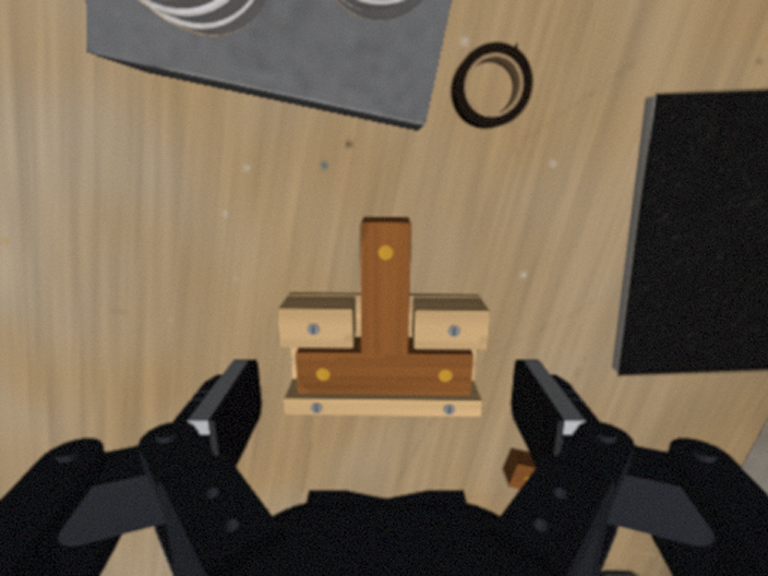

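The wrist view shows the blank squarely under the gripper, with its stem centred at column 386 and its tip at row 218. It is clear of the grey block and the tape.

Call:
carry_out(steps=[[[0,0,0],[0,-0.1,4],0],[[0,0,0],[0,-0.1,9],0],[[0,0,0],[0,-0.1,14],0],[[0,0,0],[0,-0.1,16.8],0],[[0,0,0],[0,-0.1,17.2],0],[[0,0,0],[0,-0.1,17.2],160],[[0,0,0],[0,-0.1,17.2],255],[[0,0,0],[0,-0.1,17.2],255]], force=60)

```text
clock: 2.15
tcp_pos: [0.569, -0.2245, 0.0109]
orientation: [0.001, 0.995, 0.103, 0.001]
wrist_force: [2.3, 2.6, 8.9]
finger_gap: 0.0331
grip_force: 63.1
```

Call:
carry_out(steps=[[[0,0,0],[0,0,0],255],[[0,0,0],[0,0,0],255],[[0,0,0],[0,0,-1],255],[[0,0,0],[0,0,-2.5],255],[[0,0,0],[0,0,-5],255],[[0,0,0],[0,0,-8],255],[[0,0,0],[0,0,-10],255],[[0,0,0],[0,0,-10],255]])

```text
clock: 3.15
tcp_pos: [0.5693, -0.2248, 0.112]
orientation: [0.001, 0.995, 0.103, 0.002]
wrist_force: [1.4, 0.0, -1.9]
finger_gap: 0.0333
grip_force: 61.1
```

```bash
python3 - <<'E'
from look import *
s=env.get_state(); print(s['tcp_pos'],s['wrist_force'],s['qvel'].round(3))
im,W,c=cloud('scene'); z=W[...,2]
m=brown(im)&(z>.08)&(z<.2)&(np.hypot(W[...,0]-.53,W[...,1]+.235)<.13)
P=W[m]; print(len(P),np.percentile(z[m],[5,50,95]))
m&=z>np.percentile(z[m],50)-.006
P=W[m];A=np.c_[P[:,:2]-P[:,:2].mean(0),np.ones(len(P))];print(np.linalg.lstsq(A,P[:,2],rcond=None)[0],P.mean(0))
save(im[150:310,200:400],'pics/lift.png',3); print(env.get_state()['tcp_pos'])
E
```

```text
[ 0.56925995 -0.22478245  0.11195412] [ 1.42023037  0.01570137 -1.87522025] [-0.002  0.029 -0.047 -0.027 -0.     0.   ]
1013 [0.11603431 0.13907481 0.1424069 ]
[0.02346322 0.0055451  0.14003846] [ 0.50055364 -0.24126502  0.14003846]
[ 0.56837585 -0.2243445   0.11033971]
```

View pics/lift.png

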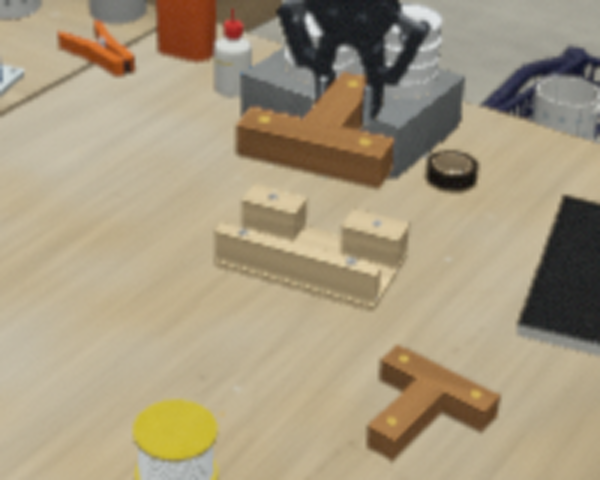

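The crop shows the blank held level, crossbar toward the camera and cradle empty. Now I move it over the bare bench.

```bash
python3 - <<'E'
from mv import *
go([.54,.015,.09],-76)
E
```

```text
turn [ 0.1 -0.1 -2.2] shift [  2.11 -24.01   2.  ]
```

Call:
carry_out(steps=[[[0,0,0],[0.2,-2,0],255],[[0,0,-0.5],[0.5,-6,0],255],[[0,0,-1],[1,-11,0],255],[[0,0,-1.5],[1.5,-16,0],255],[[0,0,-2],[1.8,-20.5,0.5],255],[[0,0,-2.2],[2.1,-23,1.5],255],[[0,0,-2.2],[2.1,-24,1.8],255],[[0,0,-2.2],[2.1,-24,1.8],255]])

```text
clock: 4.2
tcp_pos: [0.5383, 0.0159, 0.0906]
orientation: [-0.0, 0.992, 0.123, -0.001]
wrist_force: [-0.5, -0.5, -1.5]
finger_gap: 0.033
grip_force: 61.0
```

Call:
carry_out(steps=[[[0,0,0],[0,0,2],255],[[0,0,0],[0,0,4],255],[[0,0,0],[0,0,6],255],[[0,0,0],[0,0,7],255],[[0,0,0],[0,0,7.6],255],[[0,0,0],[0,0,7.8],255],[[0,0,0],[0,0,7.9],255],[[0,0,0],[0,0,7.9],255]])

```text
clock: 5.2
tcp_pos: [0.5397, 0.0152, 0.0128]
orientation: [0.0, 0.993, 0.122, 0.0]
wrist_force: [-0.6, 0.9, -0.6]
finger_gap: 0.0334
grip_force: 61.1
```

Call:
carry_out(steps=[[[0,0,0],[0,0,0.2],255],[[0,0,0],[0,0,0.4],255],[[0,0,0],[0,0,0.5],255],[[0,0,0],[0,0,0.6],255],[[0,0,0],[0,0,0.7],255],[[0,0,0],[0,0,0.7],255],[[0,0,0],[0,0,0.7],255],[[0,0,0],[0,0,0.7],255]])

```text
clock: 6.2
tcp_pos: [0.5394, 0.0152, 0.0054]
orientation: [0.0, 0.993, 0.122, 0.0]
wrist_force: [-0.8, 0.5, -0.6]
finger_gap: 0.0334
grip_force: 61.1
```

Call:
carry_out(steps=[[[0,0,0],[0,0,0.1],255],[[0,0,0],[0,0,0.2],255],[[0,0,0],[0,0,0.2],255],[[0,0,0],[0,0,0.2],100],[[0,0,0],[0,0,0.2],0],[[0,0,0],[0,0,0.2],0],[[0,0,0],[0,0,0.2],0],[[0,0,0],[0,0,-1],0]])

```text
clock: 7.2
tcp_pos: [0.5384, 0.0153, 0.0149]
orientation: [-0.0, 0.993, 0.122, -0.001]
wrist_force: [1.4, -0.9, -0.1]
finger_gap: 0.0852
grip_force: 0.0
```

Call:
carry_out(steps=[[[0,0,0],[0,0,-2],0],[[0,0,0],[0,0,-5],0],[[0,0,0],[0,0,-9],0],[[0,0,0],[0,0,-13],0],[[0,0,0],[0,0,-15],0],[[0,0,0],[0,0,-15],0],[[0,0,0],[0,0,-15],0],[[0,0,0],[0,0,-15],0]])

```text
clock: 8.2
tcp_pos: [0.5384, 0.0153, 0.164]
orientation: [-0.0, 0.993, 0.122, -0.001]
wrist_force: [0.8, -0.3, 0.4]
finger_gap: 0.0854
grip_force: 0.0
```

```bash
python3 - <<'E'
from look import *
print(env.get_state()['tcp_pos'])
for n in ['wrist','scene']: look(n,None,TEE,brown,.032,(.49,0.0),.15,.008)
im,W,c=cloud('scene'); z=W[...,2]
E
```

```text
[0.53838492 0.01528024 0.16400177]
wrist 6190 0.03187762114027426 (array([4.759e-01, 1.000e-04]), np.float64(13.4), np.float64(0.0))
scene 505 0.031722294070256396 (array([ 0.4723, -0.0054]), np.float64(14.17), np.float64(0.04))
```

```bash
python3 - <<'E'
from mv import *
p=tee_pt((.4755,0),14,-.017,-.034); print(p); go([*p,.1],14)
E
```

```text
[ 0.46723032 -0.03710273]
turn [ -0.1   0.  -90. ] shift [-8.2   3.35  6.45]
```

Call:
carry_out(steps=[[[0,0,-10.5],[-1,0.5,0],0],[[0,0,-21],[-3,1,0],0],[[0,0,-31.5],[-5,2,1],0],[[0,0,-42],[-7,3,2],0],[[0,0,-52.5],[-8.2,3.3,3],0],[[0,0,-63],[-8.2,3.35,4],0],[[0,0,-73.5],[-8.2,3.35,5],0],[[0,0,-84],[-8.2,3.35,6],0]])

```text
clock: 9.35
tcp_pos: [0.4676, -0.0372, 0.1047]
orientation: [-0.0, 0.654, 0.757, -0.0]
wrist_force: [-0.7, 0.5, -0.1]
finger_gap: 0.0855
grip_force: 0.0
```

```bash
python3 - <<'E'
from look import *
look('wrist','pics/w2.png',TEE,brown,.032,(.49,0.0),.15,.008)
p=tee_pt((.4755,0),14,-.017,-.034); go([*p,.009],14)
E
```

```text
wrist 12442 0.03201025746321276 (array([4.75e-01, 3.00e-04]), np.float64(13.78), np.float64(0.0))
turn [-0.1 -0.1 -5.4] shift [-0.03  0.06  9.44]
```

View pics/w2.png

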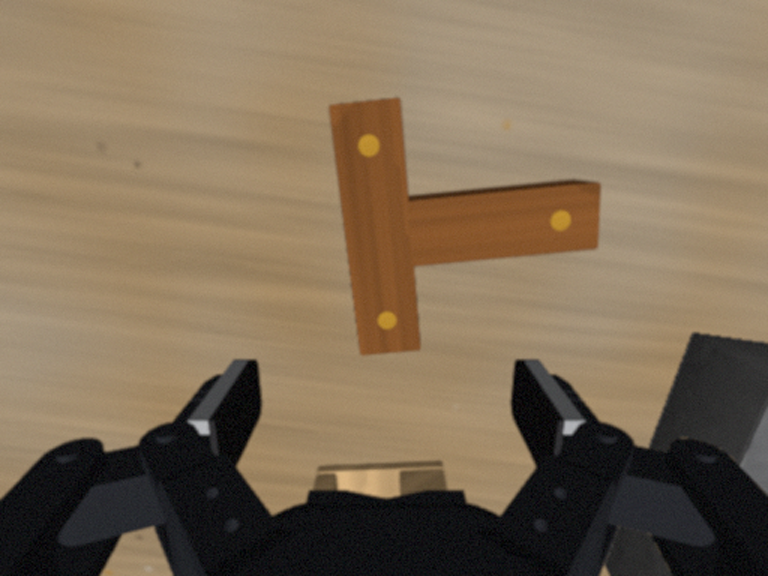

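The blank lies flat on the bare bench, with its crossbar upright at about (375,230) and its stem pointing right. The fingers straddle its right half. Next I descend and grip.

Call:
carry_out(steps=[[[0,0,-5.4],[0,0,2],0],[[0,0,-5.4],[0,0,5],0],[[0,0,-5.4],[0,0,8],0],[[0,0,-5.4],[0,0,9.2],0],[[0,0,-5.4],[0,0,9.4],0],[[0,0,-5.4],[0,0,9.4],160],[[0,0,-5.4],[0,0,9.4],255],[[0,0,-5.4],[0,0,9.4],255]], force=80)

```text
clock: 10.4
tcp_pos: [0.4685, -0.0374, 0.0123]
orientation: [0.001, 0.62, 0.785, 0.0]
wrist_force: [-12.4, 2.6, 53.6]
finger_gap: 0.0326
grip_force: 75.7
```

Call:
carry_out(steps=[[[0,0,0],[0,0,0],255],[[0,0,0],[0,0,0],255],[[0,0,0],[0,0,-1],255],[[0,0,0],[0,0,-3],255],[[0,0,0],[0,0,-6],255],[[0,0,0],[0,0,-8],255],[[0,0,0],[0,0,-8],255],[[0,0,0],[0,0,-8],255]])

```text
clock: 11.4
tcp_pos: [0.4673, -0.037, 0.0908]
orientation: [-0.0, 0.62, 0.785, -0.0]
wrist_force: [-0.3, -0.1, -0.6]
finger_gap: 0.0323
grip_force: 79.9
```

```bash
python3 - <<'E'
from mv import *
im,W,c=cloud('scene'); save(im[100:300,120:370],'pics/lift2.png',3)
# tee origin relative to grip: TCP at tee (-.017,-.034); jig ~ (.477,.272) yaw 14; want tee at jig (-.028,-.008)
p=tee_pt((.477,.272),14,-.045,-.042); print(p); go([*p,.10],14)
E
```

```text
[0.44349741 0.22036109]
turn [-0.1 -0.  -0.6] shift [25.58  3.67 -0.94]
```

View pics/lift2.png

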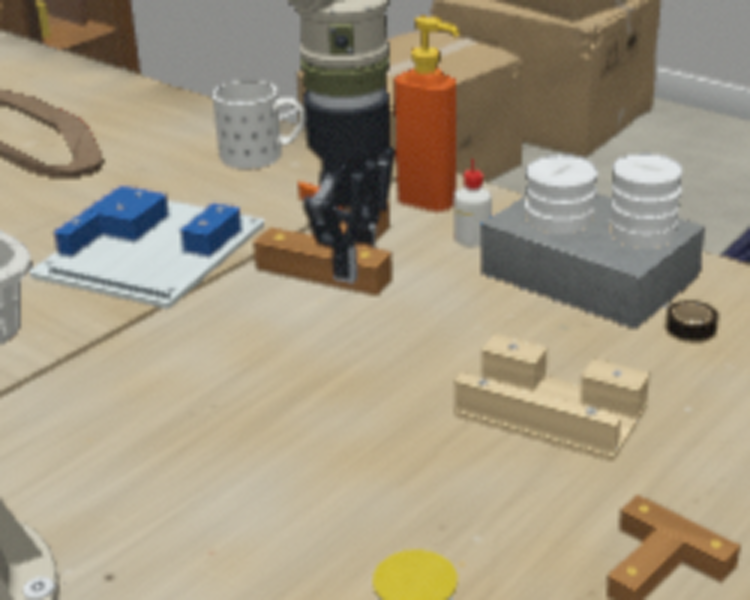

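The crop shows the blank held level by the right half of its crossbar. The jig is empty at left, with its L-shaped left cheek and stop at (115,215) and its right cheek at (210,228). I carry the blank over the jig bay.

Call:
carry_out(steps=[[[0,0,0],[2,0.2,-0.5],255],[[0,0,0],[6,0.5,-0.9],255],[[0,0,0],[11,1,-0.9],255],[[0,0,0],[16,1.5,-0.9],255],[[0,0,-0.3],[20,2,-0.9],255],[[0,0,-0.6],[22.5,2,-0.9],255],[[0,0,-0.6],[23.5,2,-0.9],255],[[0,0,-0.6],[23.5,2,-0.9],255]])

```text
clock: 12.45
tcp_pos: [0.4323, 0.196, 0.0996]
orientation: [-0.0, 0.615, 0.788, -0.001]
wrist_force: [0.5, 0.4, -0.8]
finger_gap: 0.0321
grip_force: 79.8
```

```bash
python3 - <<'E'
from look import *
look('wrist','pics/w3.png',JIG,blue,.04,(.477,.28),.2,.006)
look('scene',None,JIG,blue,.04,(.477,.28),.2,.006)
im,W,c=cloud('scene'); z=W[...,2]
m=(W[...,0]>.2)&(W[...,0]<.42)&(W[...,1]>.1)&(W[...,1]<.5)&(z>.03)&(z<.2); print(m.sum(),np.nanmin(W[m],0),np.nanmax(W[m],0))
E
```

```text
wrist 9565 0.039998830277315184 (array([0.4809, 0.2674]), np.float64(13.7), np.float64(0.0))
scene 155 0.039627045164137065 (array([0.4753, 0.2735]), np.float64(15.81), np.float64(0.02))
1542 [0.22960822 0.16460468 0.03017179] [0.41994261 0.41514353 0.19998549]
```

View pics/w3.png

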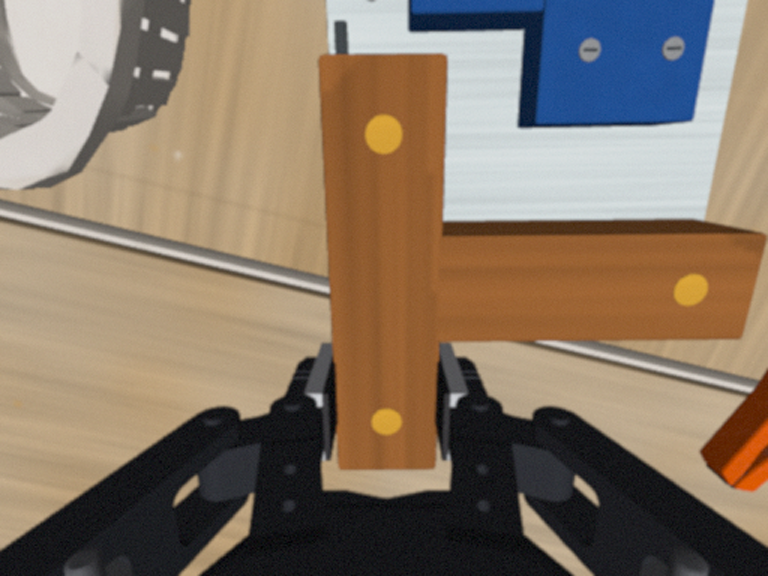

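The wrist view shows the jig parallel to the blank. The left cheek's corner is at about (530,125), the stop at (470,15) and the orange clamp at lower right (740,440). I read the jig edges directly from the top-face points.

```bash
python3 - <<'E'
from look import *
im,W,c=cloud('wrist'); s=env.get_state(); z=W[...,2]
m=blue(im)&(abs(z-.04)<.003); P=W[m][:,:2]
for yaw in (13.5,14,14.5):
    a=np.radians(yaw); u=P@[np.cos(a),np.sin(a)]; v=P@[-np.sin(a),np.cos(a)]
    v0=v.min(); near=v<v0+.035
    # front edge slope
    bins=[np.percentile(u[(v>v0+k)&(v<v0+k+.006)],1) for k in (.004,.02,.032)]
    vb=[np.percentile(v[(u>bins[0]+k)&(u<bins[0]+k+.008)],1) for k in (.005,.03,.055)]
    st=[np.percentile(v[(u<bins[0]+k)&(u>bins[0]+k-.006)],1) for k in (-.01,-.03,-.045)]
    print(yaw,'front u',np.round(bins,4),'cheek v',np.round(vb,4),'stop v',np.round(st,4), 'u max',np.percentile(u,99).round(4))
    o=np.array([np.median(bins)-0,np.median(vb)-.021]); print('origin',(o[0]*np.array([np.cos(a),np.sin(a)])+o[1]*np.array([-np.sin(a),np.cos(a)])).round(4))
m=brown(im)&(z>.1)&(z<.135)&(np.hypot(W[...,0]-.45,W[...,1]-.22)<.15); print('held top z',np.percentile(z[m],[5,50,95]), fit(W[m][:,:2],TEE,np.arange(0,30,10)))
print(s['tcp_pos'])
E
```

```text
13.5 front u [0.5311 0.5307 0.5303] cheek v [0.1783 0.179  0.1798] stop v [0.2213 0.2207 0.2203] u max 0.5982
origin [0.4792 0.2776]
14 front u [0.5327 0.5324 0.5321] cheek v [0.1736 0.1741 0.1746] stop v [0.2168 0.2162 0.2161] u max 0.6
origin [0.4796 0.2773]
14.5 front u [0.5342 0.5341 0.5339] cheek v [0.1689 0.1692 0.1695] stop v [0.2121 0.2119 0.2118] u max 0.6017
origin [0.48   0.2772]
held top z [0.1182187  0.11956376 0.12057984] (array([0.4405, 0.2332]), np.float64(14.48), np.float64(0.0))
[0.43307049 0.19515234 0.10017352]
```

```bash
python3 - <<'E'
from look import *
J=((.480,.277),14.6)
p=tee_pt(*J,-.046,-.043); print(p); go([*p,.035],14.6)
f=np.load('scene0.npz'); W=f['W']; a=np.radians(14.6)
d=W[...,:2]-J[0]; u=d@[np.cos(a),np.sin(a)]; v=d@[-np.sin(a),np.cos(a)]; z=W[...,2]
m=(u<-.06)&(u>-.3)&(abs(v)<.15)&(z>.03)&(z<.3); 
for k in (-.1,-.05,0,.05,.1): 
    q=m&(abs(v-k)<.03); print(k,q.sum(), (np.nanmax(u[q]).round(3),np.nanmax(z[q]).round(3)) if q.any() else '')
E
```

```text
[0.44632436 0.22379332]
turn [-0.   0.  -0.7] shift [2.46 1.98 6.52]
-0.1 0 
-0.05 0 
0 392 (np.float64(-0.165), np.float64(0.091))
0.05 394 (np.float64(-0.06), np.float64(0.09))
0.1 232 (np.float64(-0.06), np.float64(0.091))
```

Call:
carry_out(steps=[[[0,0,-0.3],[1,1,0],255],[[0,0,-0.7],[2,1.7,1],255],[[0,0,-0.7],[2.4,2,3],255],[[0,0,-0.7],[2.4,2,5],255],[[0,0,-0.7],[2.4,2,6.3],255],[[0,0,-0.7],[2.4,2,7],255],[[0,0,-0.7],[2.4,2,7.3],255],[[0,0,-0.7],[2.4,2,7.3],255]])

```text
clock: 13.65
tcp_pos: [0.4468, 0.2243, 0.0276]
orientation: [0.0, 0.611, 0.792, 0.0]
wrist_force: [0.3, -0.3, -1.5]
finger_gap: 0.0321
grip_force: 79.8
```

Call:
carry_out(steps=[[[0,0,0],[0,0,0.2],255],[[0,0,0],[0,0,0.3],255],[[0,0,0],[0,0,0.4],255],[[0,0,0],[0,0,0.4],255],[[0,0,0],[0,0,0.4],255],[[0,0,0],[0,0,0.4],110],[[0,0,0],[0,0,0.4],110],[[0,0,0],[0,0,0.4],110]])

```text
clock: 14.65
tcp_pos: [0.4466, 0.2243, 0.0234]
orientation: [0.0, 0.611, 0.792, 0.0]
wrist_force: [0.3, 0.1, -0.1]
finger_gap: 0.0486
grip_force: 0.0
```

Call:
carry_out(steps=[[[0,0,0],[0,0,-1],110],[[0,0,0],[0,0,-3],110],[[0,0,0],[0,0,-6],110],[[0,0,0],[0,0,-9],110],[[0,0,0],[-2,0,-11],180],[[0,0,0],[-4,-2,-12],255],[[0,0,0],[-4,-4,-12],255],[[0,0,0],[-4,-4,-12],255]])

```text
clock: 15.65
tcp_pos: [0.4171, 0.175, 0.1441]
orientation: [0.0, 0.611, 0.792, 0.0]
wrist_force: [0.6, 0.1, 0.2]
finger_gap: 0.0001
grip_force: 0.0
```

```bash
cat > rel.py <<'E'
from look import *
def rel(n,f=None):
    im,W,c=cloud(n); z=W[...,2]
    if f: save(im,f)
    m=brown(im)&(abs(z-.042)<.004)&(np.hypot(W[...,0]-.47,W[...,1]-.27)<.16)
    b=blue(im)&(abs(z-.04)<.004)&(np.hypot(W[...,0]-.48,W[...,1]-.28)<.16)
    t=fit(W[m][:,:2],TEE,np.arange(0,40,10)); j=fit(W[b][:,:2],JIG,np.arange(0,40,10))
    print(n,m.sum(),'tee',t,'jig',b.sum(),j)
    for J in (j,((.480,.277),14.6)):
        a=np.radians(J[1]);d=np.array(t[0])-J[0];print('  tee in jig',(d@[np.cos(a),np.sin(a)]*1000).round(1),(d@[-np.sin(a),np.cos(a)]*1000).round(1),'yaw',round(t[1]-J[1],2))
E
python3 - <<'E'
from rel import *
print(env.get_state()['tcp_pos'],env.get_state()['joint_pos'])
rel('wrist','pics/w4.png'); rel('scene')
E
```

```text
[0.41705179 0.17501341 0.1440862 ] [ 2.19498734e-01  1.25939553e-01 -4.13947982e-01  1.03047828e+00
  1.74422206e-05  1.53415434e+00]
wrist 10951 tee (array([0.4525, 0.262 ]), np.float64(15.01), np.float64(0.0)) jig 8900 (array([0.4801, 0.2764]), np.float64(15.28), np.float64(0.0))
  tee in jig -30.4 -6.6 yaw -0.27
  tee in jig -30.4 -7.6 yaw 0.41
scene 349 tee (array([0.4513, 0.2587]), np.float64(16.85), np.float64(0.035)) jig 288 (array([0.4767, 0.2735]), np.float64(15.71), np.float64(0.011))
  tee in jig -28.5 -7.4 yaw 1.14
  tee in jig -32.4 -10.5 yaw 2.25
```

View pics/w4.png

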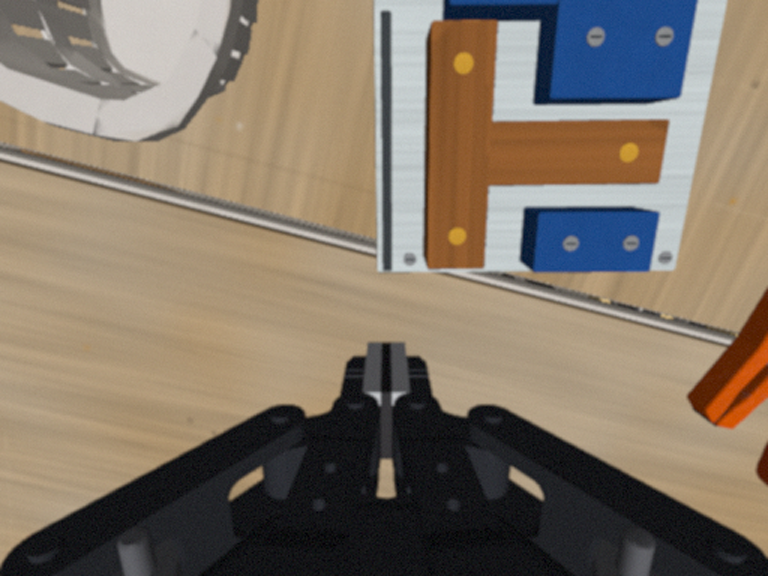

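The blank lies flat in the bay, crossbar upright at about (460,145) and stem between the cheeks, about 30 mm short of home and 7 mm off the stop. First I push it in +x from the front. The basket clearance needs checking.

```bash
python3 - <<'E'
from look import *
J=((.480,.277),14.8); a=np.radians(14.8)
for n in ('wrist','side'):
    im,W,c=cloud(n); d=W[...,:2]-J[0]; u=d@[np.cos(a),np.sin(a)]; v=d@[-np.sin(a),np.cos(a)]; z=W[...,2]
    for k in (-.06,-.02,.02,.06,.1): 
        q=(u<-.1)&(u>-.25)&(abs(v-k)<.02)&(z>.05)&(z<.11); print(n,k,q.sum(),np.nanpercentile(u[q],99).round(3) if q.sum()>5 else '')
p=tee_pt(*J,-.09,-.006); print(p); go([*p,.10],14.8)
E
```

```text
wrist -0.06 0 
wrist -0.02 114 -0.189
wrist 0.02 5897 -0.155
wrist 0.06 668 -0.148
wrist 0.1 0 
side -0.06 0 
side -0.02 30 -0.179
side 0.02 209 -0.155
side 0.06 24 -0.142
side 0.1 13 -0.133
[0.39451857 0.24820894]
turn [ 0.1  0.  -0.1] shift [ 7.63 -0.51  4.35]
```

Call:
carry_out(steps=[[[0,0,0],[2,-0.2,0.5],255],[[0,0,0],[4.5,-0.3,1.5],255],[[0,0,0],[6.5,-0.3,3],255],[[0,0,0],[7.2,-0.3,5],255],[[0,0,0],[7.2,-0.3,8],255],[[0,0,0],[7.2,-0.3,10.5],255],[[0,0,0],[7.2,-0.3,11.4],255],[[0,0,0],[7.2,-0.3,11.4],255]])

```text
clock: 16.85
tcp_pos: [0.3967, 0.2443, 0.0289]
orientation: [-0.0, 0.611, 0.792, -0.0]
wrist_force: [-0.2, -0.2, -0.2]
finger_gap: 0.0001
grip_force: 0.0
```

Call:
carry_out(steps=[[[0,0,0],[0,0.5,0],255],[[0,0,0],[0,1,0],255],[[0,0,0],[0,1.5,0],255],[[0,0,0],[0,2,0],255],[[0,0,0],[0,2.5,0],255],[[0,0,0],[0,3,0],255],[[0,0,0],[0,3.2,0],255],[[0,0,0],[0,3.2,0],255]])

```text
clock: 17.85
tcp_pos: [0.4283, 0.2525, 0.0293]
orientation: [0.0, 0.611, 0.792, 0.0]
wrist_force: [-0.2, -0.1, -1.2]
finger_gap: 0.0
grip_force: 0.0
```

```bash
cat > tj.py <<'E'
from look import *
s=env.get_state(); a=np.radians(14.8); d=s['tcp_pos'][:2]-[.480,.277]
print('tcp in jig mm',(d@[np.cos(a),np.sin(a)]*1000).round(1),(d@[-np.sin(a),np.cos(a)]*1000).round(1),s['tcp_pos'][2],s['wrist_force'])
E
python3 tj.py; python3 -c "
from rel import *
rel('wrist'); rel('scene')"
```

```text
tcp in jig mm -56.2 -10.5 0.02932514614853614 [-0.1660641  -0.08369621 -1.22425755]
wrist 19930 tee (array([0.473 , 0.2675]), np.float64(15.45), np.float64(0.0)) jig 25813 (array([0.4792, 0.2765]), np.float64(15.79), np.float64(0.035))
  tee in jig -8.4 -7.0 yaw -0.34
  tee in jig -9.2 -7.4 yaw 0.85
scene 267 tee (array([0.4713, 0.2629]), np.float64(16.55), np.float64(0.046)) jig 147 (array([0.4776, 0.274 ]), np.float64(15.72), np.float64(0.002))
  tee in jig -9.1 -9.0 yaw 0.83
  tee in jig -12.0 -11.5 yaw 1.95
```

Call:
carry_out(steps=[[[0,0,0],[0,0.3,0],255],[[0,0,0],[0,0.5,0],255],[[0,0,0],[0,0.7,0],255],[[0,0,0],[0,0.8,0],255],[[0,0,0],[0,0.9,0],255],[[0,0,0],[0,1.0,0],255],[[0,0,0],[0,1.1,0],255],[[0,0,0],[0,1.1,0],255]])

```text
clock: 18.95
tcp_pos: [0.4374, 0.255, 0.0292]
orientation: [-0.001, 0.611, 0.792, -0.001]
wrist_force: [-5.3, -0.8, 4.3]
finger_gap: 0.0002
grip_force: 2.6
```

```bash
python3 tj.py
```

```text
tcp in jig mm -46.8 -10.4 0.029190044281650084 [-5.28816313 -0.76183782  4.32348939]
```

Call:
carry_out(steps=[[[0,0,0],[0,-0.5,0],255],[[0,0,0],[0,-1.2,-1],255],[[0,0,0],[0,-1.2,-4],255],[[0,0,0],[-2,-1,-6],255],[[0,0,0],[-6,1,-6],255],[[0,0,0],[-9,2.4,-6],255],[[0,0,0],[-9,2.4,-3],255],[[0,0,0],[-9,2.4,0],255]])

```text
clock: 19.95
tcp_pos: [0.4859, 0.1738, 0.0299]
orientation: [0.001, 0.611, 0.791, 0.001]
wrist_force: [-0.2, -0.0, 0.0]
finger_gap: -0.0
grip_force: 0.0
```

Call:
carry_out(steps=[[[0,0,0],[0,0,0],255],[[0,0,0],[0.4,0,0],255],[[0,0,0],[0.8,0,0],255],[[0,0,0],[1.2,0,0],255],[[0,0,0],[1.5,0,0],255],[[0,0,0],[1.8,0,0],255],[[0,0,0],[2.0,0,0],255],[[0,0,0],[2.0,0,0],255]])

```text
clock: 20.95
tcp_pos: [0.4794, 0.1935, 0.0294]
orientation: [0.0, 0.611, 0.792, 0.0]
wrist_force: [0.7, -2.0, 1.1]
finger_gap: 0.0001
grip_force: 1.1
```

```bash
python3 tj.py; python3 -c "
from rel import *
rel('wrist'); rel('scene')"
```

```text
tcp in jig mm -21.9 -80.6 0.029392519909811326 [ 0.71822327 -1.96129227  1.09342353]
wrist 32743 tee (array([0.4813, 0.2723]), np.float64(15.25), np.float64(0.0)) jig 15170 (array([0.4804, 0.2765]), np.float64(15.01), np.float64(0.0))
  tee in jig -0.2 -4.3 yaw 0.24
  tee in jig 0.1 -4.9 yaw 0.65
scene 205 tee (array([0.4768, 0.2699]), np.float64(17.01), np.float64(0.057)) jig 189 (array([0.4767, 0.272 ]), np.float64(15.53), np.float64(0.0))
  tee in jig -0.5 -2.1 yaw 1.48
  tee in jig -4.9 -6.1 yaw 2.41
```

Call:
carry_out(steps=[[[0,0,0],[0.1,0,0],255],[[0,0,0],[0.2,0,0],255],[[0,0,0],[0.3,0,0],255],[[0,0,0],[0.4,0,0],255],[[0,0,0],[0.5,0,0],255],[[0,0,0],[0.6,0,0],255],[[0,0,0],[0.6,0,0],255],[[0,0,0],[0.6,0,0],255]])

```text
clock: 22.05
tcp_pos: [0.4784, 0.197, 0.0294]
orientation: [0.002, 0.611, 0.791, -0.002]
wrist_force: [1.4, -11.3, 3.1]
finger_gap: 0.0
grip_force: 5.7
```

```bash
python3 tj.py
```

```text
tcp in jig mm -22.0 -76.9 0.029354462884439773 [  1.38345087 -11.30241147   3.14615152]
```

Call:
carry_out(steps=[[[0,0,0],[-0.6,0,0],255],[[0,0,0],[-1.5,0,-1],255],[[0,0,0],[-1.5,0,-5],255],[[0,0,0],[2,-2,-6],255],[[0,0,0],[6,-4,-6],255],[[0,0,0],[7.2,-4.2,-5],255],[[0,0,0],[7.2,-4.2,-2],255],[[0,0,0],[7.2,-4.2,0],255]])

```text
clock: 23.05
tcp_pos: [0.4188, 0.2584, 0.0282]
orientation: [-0.0, 0.611, 0.792, -0.0]
wrist_force: [0.4, -0.6, -0.1]
finger_gap: -0.0003
grip_force: 0.0
```

Call:
carry_out(steps=[[[0,0,0],[0,0.5,0],255],[[0,0,0],[0,1,0],255],[[0,0,0],[0,1.4,0],255],[[0,0,0],[0,1.6,0],255],[[0,0,0],[0,1.75,0],255],[[0,0,0],[0,1.85,0],255],[[0,0,0],[0,1.85,0],255],[[0,0,0],[0,1.85,0],255]])

```text
clock: 24.05
tcp_pos: [0.4353, 0.2626, 0.0292]
orientation: [-0.001, 0.611, 0.792, -0.001]
wrist_force: [-4.9, -1.4, 4.5]
finger_gap: 0.0003
grip_force: 2.6
```

```bash
python3 tj.py
```

```text
tcp in jig mm -46.9 -2.5 0.029221079228297735 [-4.88160494 -1.35072968  4.54543518]
```

Call:
carry_out(steps=[[[0,0,0],[0,-0.5,0],255],[[0,0,0],[0,-1.2,-1],255],[[0,0,0],[0,-1.2,-4],255],[[0,0,0],[-2,-1,-8],255],[[0,0,0],[-6,1,-11],255],[[0,0,0],[-9,3,-12],255],[[0,0,0],[-11,3,-12],255],[[0,0,0],[-11,3,-12],255]])

```text
clock: 25.05
tcp_pos: [0.4943, 0.1632, 0.1501]
orientation: [0.001, 0.612, 0.791, 0.001]
wrist_force: [0.9, 0.6, -0.1]
finger_gap: -0.0
grip_force: 0.0
```

```bash
python3 -c "
from rel import *
rel('wrist','pics/w5.png'); rel('scene')"
```

```text
wrist 10487 tee (array([0.4811, 0.2765]), np.float64(15.12), np.float64(0.0)) jig 5114 (array([0.4804, 0.2756]), np.float64(15.3), np.float64(0.0))
  tee in jig 0.9 0.7 yaw -0.18
  tee in jig 0.9 -0.8 yaw 0.52
scene 309 tee (array([0.4774, 0.2718]), np.float64(16.21), np.float64(0.046)) jig 238 (array([0.4755, 0.2729]), np.float64(14.91), np.float64(0.015))
  tee in jig 1.6 -1.6 yaw 1.3
  tee in jig -3.8 -4.4 yaw 1.61
```

View pics/w5.png

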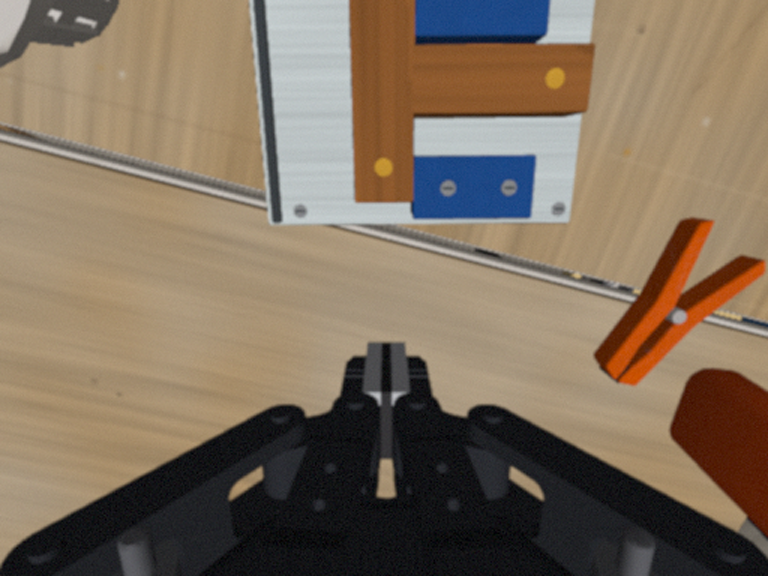

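The shoulders are flush on both cheeks, with the seam at column 414. The stem-to-cheek gaps are about 4 mm at rows 37–44 and about 21–22 mm at rows 113–155, matching the seated values. The arm is clear of everything.

```bash
python3 -c "
from h import *
print(env.hand_in())"
```

```text
the job is handed in; nothing more can be done
None
```

I set the blank flat on the bench, regripped it by its crossbar and pushed it home in the jig. Push forces and the last picture show both shoulders on the cheeks and its left end on the side stop. I handed the job in at about 25 s; no verdict came back.

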